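Square the fence of a marking-out plate and clamp it

TASK

Set the swinging fence of the marking-out plate square: lay the engineer's square flat with its thick stock flush against the plate's front edge and its blade across the plate, and bring blade and fence together so that the fence's face lies flush along the blade's whole outer edge. Then swing the clamping lever on the fence's pivot clockwise (seen from above) as far as it goes, leave the square in place against edge and fence, and disturb nothing else on the bench.

Things in the scene. Friction and masses are not known exactly. Their poses are not given: they have to be found in the camera images.
- plate: Dark steel marking-out plate fixed on the 18 mm wooden bench board (its top is at z = 0.018). Origin: at board height on its straight front edge (nearest the robot), where the fence's right face meets that edge when square. Own x runs into the plate, away from the robot; y left along the front edge; z up. Spans x 0 to 182, y -186 to +47, z 0 to 7 mm. 
- square: Engineer's square, plain steel L, 0.3 to 0.55 kg, lying flat. Own x along the blade, y along the stock. Origin: underside of the stock, at a good grasp (fingers close along own x). Stock x -12 to +12, y -40 to +60, z 0 to 22 mm; inner face x +12. Blade x +12 to +142, y +38 to +60, z 9 to 13 (clears the plate by 2); outer edge y +60. Goal: axes as the plate's, origin at plate x -12, y -60 mm.
- square_stock (a point): point on the inner face of the stock (own x +12, y +10, z 4 mm of the square), the face that goes against the plate's front edge
- square_heel (a point): near end of the blade's outer edge, where it leaves the stock (own x +12, y +60, z 11 mm of the square)
- square_tip (a point): far end of the blade's outer edge (own x +142, y +60, z 11 mm of the square)
- fence (a joint): Fence angle, rad: 0 is square to the front edge; positive: far end leans right, to the plate's -y, the side the square's blade goes on. Range -0.25 to 0.6, starts leaning right. Stiff pivot (about 0.15 N m, 1 N at the far end): stays where left, is pushed by hand or by the blade as the square slides left along the edge; flush on the blade it stops, as it bears on both sides of the pivot.
- fence_face (a point): Point in the plane of the working (right) face of the fence, at its near end. The fence is an aluminium bar 12 mm thick standing 7.5 to 32 mm above the board; at plate x 0, y 0, z 11 mm when square. Axes turn with the fence: x along it, y left. The face lies 18 mm right of the pivot axis and begins 4 mm behind the plate's front edge.
- fence_tip (a point): far end of the fence's working face, 140 mm from the pivot along the fence, 11 mm above the board
- pivot (a point): the fence's pivot axis, at plate x +22, y +18 mm, on the plate's top; the upright axis of fence and lever
- lever (a joint): Angle of the clamping lever about the fence's pivot, rad, growing clockwise seen from above: 0 slack (points to the robot, 185 deg anticlockwise from the plate's x), 1.3 tight at its stop (points left, 110.5 deg). Takes about 2 N near its end, stays where left, does not drag the fence.
- lever_tip (a point): On the axis of the lever's black handle, 60 mm from the pivot axis, 57 mm above the board. The handle is 14 mm thick, from 36 to 73 mm off the pivot axis, its axis rising outwards from 52 to 59 mm above the board; push its side with the fingertips or pinch it from above.
- dark_bottle: bystander: small brown bottle with a black cap, 42 mm wide, 54 mm tall, behind the plate to the right; origin under its base
- forceps_3: bystander: steel forceps lying flat, 118 mm long, on the right rear of the board; origin under its middle

How it is judged:
By the outcome, as a careful person would: the job done as asked, in the order asked, and still so for the second after the job is handed in, with the robot touching nothing.
It also fails if it takes over 53 s, if anything falls off the work surface, if the arm or the gripper's body presses on something with over 40 N, if the wrist force passes 120 N, or if a joint passes its speed limit or range.

ROBOT

A 6-joint arm with a two-finger parallel gripper is mounted at the origin on the work surface; the furniture and walls round the work are solid. World frame = base frame: x ahead of the robot, y to its left, z up, the work surface at z = 0. Lengths are in m, angles in rad, forces in N, time in s.
With the tool pointing down it reaches from about 0.35 to 0.85 m from the base axis. Payload 8.1 kg.
Tool frame: the origin (TCP) lies on the mounting face of the last link; the fingertips stand 186 mm ahead of it and the grasp point (between the pads) lies 167 mm ahead of it (robot.finger_overhang is the distance from the TCP to the fingertips, in m); z points along the fingers, y is the line along which they close (so a half turn about z gives the same grasp; the last joint's range is limited). The gripper opens to 93 mm and grips with 3 to 60 N. Pads are 15 mm wide; open, the fingers measure 128 mm over their backs; the gripper's body (75 mm by 188 mm) begins 65 mm behind the grasp point.
Start: joints at [-1.408, 0.13, 1.488, -0, 1.523, -0.085], TCP at [0.147, -0.582, 0.405] pointing down, gripper open.
Joint ranges: [-2.96, 2.96], [-0.89, 2.26], [0.02, 2.5], [-1.34, 4.48], [0, 2.73], [-2.66, 2.66]. Speed limits (rad/s): [2.39, 2.39, 2.79, 3.14, 3.14, 3.14].

INTERFACE

Orientations are given as a rotation vector (axis times angle).
In Python, from plant import readout, read_camera, get_calibration, job, robot gives the robot as it stands.
- The arm moves only by the shell command python3 -m handwheel 'ROWS' [FORCE]. ROWS is JSON, a list of rows, each a list of 5 numbers: the shift along the world's x, y, z in cm, then the turn about the world's z in rad, then the closure, from 0 (fully open) to 1 (shut). In form: [[tx, ty, tz, spin, gripper], ...]. A call has 1 to 10 rows; each row shifts and turns the commanded pose from where the row before left it; what a row does not reach is not made up. A row lasts 1/8 s, in which the tool goes at most 62.5 mm and 10.7 degrees, less where a joint would pass 70% of its speed; a pose out of reach is approached as far as the arm can. A call is refused whole if a number of a shift passes 6.25 or a number of a turn 0.188, either way. A call with a gripper value outside its range is refused whole. The fingers move at their own pace and stop on an object; FORCE is the grip in N (left out, the last holds). Time passes only in rows, so rows that do not move let the fingers close. It gives the time, the measured TCP pose, the force, the opening and the grip force at its end, in the units of the state.
- readout.read_state(): the state, without advancing time (a new reading comes with each control period).
- read_camera(name): name is "side" or "top"; returns the picture (384x512x3 uint8, red, green, blue); there is no depth.
- get_calibration(name): a dict with "fovy" (degrees; the focal length in pixels is half the picture's height over the tangent of half this angle, whatever the lens; pixels are square), "cx", "cy" (the principal point, pixels), "pose" (4x4, takes a point from camera to world coordinates). Camera axes: x right, y down, z forward; pixel columns grow to the right and rows downward; lengths in m; the calibration is good to about 2 mm. A picture is of the moment at which its call begins. get_calibration takes no time and is no camera call.
- job.close_job(): hands the job in; it is judged then, once.
The state is a dict: "t": time; "q": joint angles; "dq": joint speeds; "joint_torque": joint torques, N m; "tool_pos": TCP position; "orientation": TCP orientation; "force": force on the tool from outside, world axes, zero at the start; "wrist_torque": the same for the moment, N m; "opening": finger opening in m; "gripper_force": force on a finger pad.
Only numpy, scipy, OpenCV 4.12 (cv2) and the standard library are available. Lean on these libraries where they do the work, as an engineer would, in place of code of your own. Each camera call takes 0.05 s, during which the arm holds its last target. There are 200 camera calls.

## Working session

There is one attempt and no reset: what is moved stays moved. The work goes in short steps, Python scripts to look and compute and a shell command to move; the robot and the scene stay as the last step left them, time stands still between calls to the robot, and variables do not carry over. Pictures are saved under pics/ and viewed, at most 10 in all, crops included, and the job is handed in when it is done.

```bash
ls; mkdir -p pics; python3 - <<'E'
from plant import readout, read_camera, get_calibration, job, robot
import cv2
for n in ("top","side"):
    im=read_camera(n); cv2.imwrite(f"pics/{n}0.png",cv2.cvtColor(im,cv2.COLOR_RGB2BGR)); 
    c=get_calibration(n); print(n,c)
a=cv2.imread("pics/top0.png");cv2.imwrite("pics/top0b.png",cv2.resize(a,(800,600),interpolation=cv2.INTER_CUBIC))
a=cv2.imread("pics/side0.png");cv2.imwrite("pics/side0b.png",cv2.resize(a,(800,600),interpolation=cv2.INTER_CUBIC))
print(readout.read_state())
E
```

```text
pics
top {'fovy': 46.72943859894544, 'cx': 254.63146185724818, 'cy': 191.73307906853995, 'pose': array([[-0.0120326 , -0.99058207,  0.13639052,  0.50820547],
       [-0.99986719,  0.01341878,  0.00924843, -0.1001939 ],
       [-0.01099153, -0.13626112, -0.99061198,  0.94478226],
       [ 0.        ,  0.        ,  0.        ,  1.        ]])}
side {'fovy': 54.66944992702934, 'cx': 249.49881393625458, 'cy': 193.91449615145027, 'pose': array([[ 0.99648365, -0.04743474,  0.06906715,  0.53356018],
       [-0.08192012, -0.37851247,  0.92196389, -0.87546906],
       [-0.01759034, -0.92437993, -0.38106735,  0.39854988],
       [ 0.        ,  0.        ,  0.        ,  1.        ]])}
{'t': 0.1, 'q': array([-1.40838529e+00,  1.31102089e-01,  1.48915947e+00, -1.37271577e-05,
        1.52298009e+00, -8.53773294e-02]), 'dq': array([ 0.0005107 , -0.00174989, -0.00181734, -0.00034551,  0.00068172,
        0.00033226]), 'joint_torque': array([ 1.35084530e-03, -5.61342430e+01, -4.93095231e+01,  7.70905288e-02,
        2.91571365e-02, -7.13321106e-05]), 'tool_pos': array([ 0.14715645, -0.5814701 ,  0.40378825]), 'orientation': array([-3.11587737e+00, -3.88027539e-01,  1.21200732e-04]), 'force': array([-0.21490637, -0.47106352, -0.82081486]), 'wrist_torque': array([ 0.02356199, -0.02206637, -0.01169806]), 'gripper_force': 0.0, 'opening': 0.09293523828317035}
```

View pics/top0b.png

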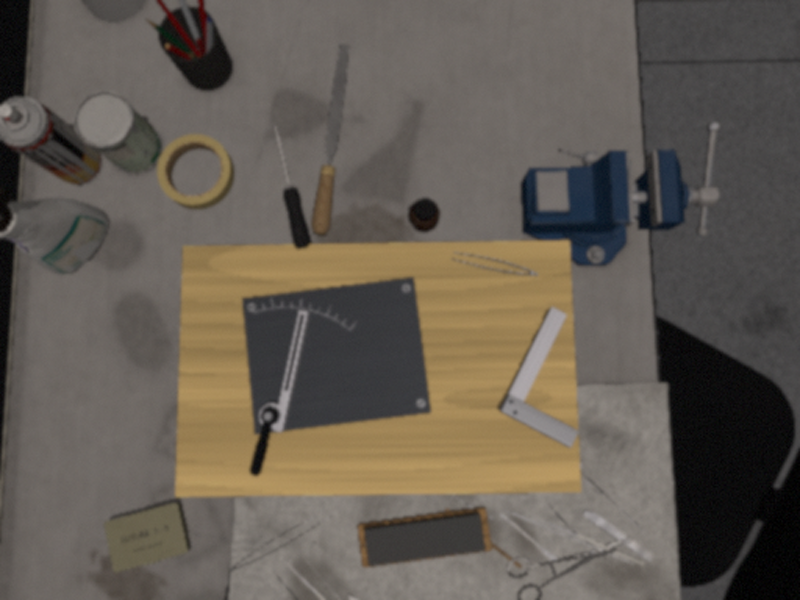

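View pics/side0b.png

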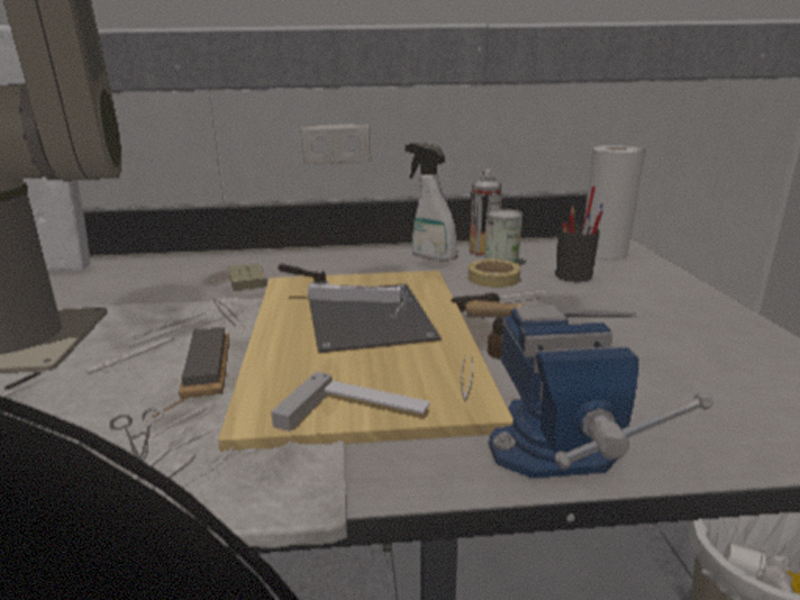

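The top view shows the plate with corners near (243,298), (413,278), (430,412) and (253,433) of 800x600. The fence runs from (280,430) to (303,312), leaning right, and the lever points towards the robot. The square is at the right, with stock (503,405)–(577,440) and blade up to (557,312). The side view agrees. I'll enlarge that area so I can pick points accurately.

```bash
python3 - <<'E'
import cv2
a=cv2.imread("pics/top0.png")[170:310,150:390]
cv2.imwrite("pics/top0c.png",cv2.convertScaleAbs(cv2.resize(a,(800,467),interpolation=cv2.INTER_CUBIC),alpha=1.3,beta=10))
E
```

```text
(no output)
```

View pics/top0c.png

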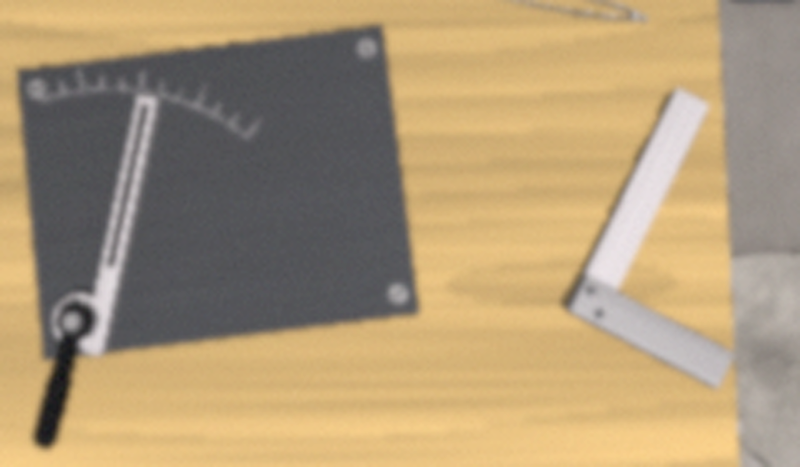

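The crop shows the plate corners at crop (18,70), (381,26), (418,312) and (45,358). The fence runs (97,350)→(148,98), the stock (570,305)→(735,352) and the blade tip is at (690,92). Next I'll fit poses by silhouette in both cameras.

```bash
cat > fit.py <<'E'
import numpy as np, cv2, sys
from scipy.optimize import minimize
from plant import get_calibration, read_camera
BZ=0.018; S=4
CAL={n:get_calibration(n) for n in ("top","side")}
def proj(n,P):
    c=CAL[n]; T=np.linalg.inv(c["pose"]); f=192/np.tan(np.radians(c["fovy"]/2))
    p=np.atleast_2d(P)@T[:3,:3].T+T[:3,3]
    return np.c_[c["cx"]+f*p[:,0]/p[:,2], c["cy"]+f*p[:,1]/p[:,2]]
def unproj(n,uv,z):
    c=CAL[n]; f=192/np.tan(np.radians(c["fovy"]/2)); M=c["pose"]
    d=M[:3,:3]@np.array([(uv[0]-c["cx"])/f,(uv[1]-c["cy"])/f,1]); return M[:3,3]+d*(z-M[2,3])/d[2]
def box(x0,x1,y0,y1,z0,z1): return np.array([[x,y,z] for x in(x0,x1) for y in(y0,y1) for z in(z0,z1)])/1000
def R(a): return np.array([[np.cos(a),-np.sin(a)],[np.sin(a),np.cos(a)]])
def place(B,p): return np.c_[B[:,:2]@R(p[2]).T+p[:2], B[:,2]+BZ]
SQ=[box(-12,12,-40,60,0,22),box(12,142,38,60,9,13)]
PL=[box(0,182,-186,47,0,7)]
def fence(B,a):  # B in square-fence plate coords; positive a: leans to -y
    pv=np.array([.022,.018]); return np.c_[(B[:,:2]-pv)@R(-a).T+pv,B[:,2]]
FE=box(-4,162,0,12,7.5,32)
def render(n,polys):
    m=np.zeros((384*S,512*S),np.uint8)
    for P in polys:
        h=cv2.convexHull(((proj(n,P)+.5)*S-.5).astype(np.float32))
        cv2.fillConvexPoly(m,np.round(h*16).astype(np.int32),255,shift=4)
    return cv2.resize(m,(512,384),interpolation=cv2.INTER_AREA)/255.
def blurred(m): return cv2.GaussianBlur(m,(0,0),1.0)
def soft(im,n):
    hsv=cv2.cvtColor(im.astype(np.float32)/255,cv2.COLOR_RGB2HSV)
    return np.clip((.36-hsv[...,1])/.22+.0,0,1)
def img(n,k=4): return np.mean([read_camera(n).astype(float) for _ in range(k)],0)
def fitsil(obs,roi,models,x0,step):
    def cost(x): return sum((((blurred(render(n,models(x)))-obs[n])*roi[n])**2).sum() for n in obs)
    sim=np.array([x0]+[np.array(x0)+np.eye(len(x0))[i]*step[i] for i in range(len(x0))])
    r=minimize(cost,x0,method="Nelder-Mead",options=dict(initial_simplex=sim,xatol=1e-5,fatol=1e-3,maxiter=250)); return r.x,r.fun
def rect(x0,x1,y0,y1):
    m=np.zeros((384,512)); m[y0:y1,x0:x1]=1; return m
E
python3 - <<'E'
from fit import *
im={n:img(n) for n in CAL}; np.savez("im0.npz",**im)
ob={n:soft(im[n],n) for n in im}
c=lambda u,v:(u/3.333+150,v/3.333+170)
# seeds
pc=[unproj("top",c(*q),BZ+.007)[:2] for q in((18,70),(381,26),(418,312),(45,358))]
d=pc[3]-pc[2]; pa=np.arctan2(d[1],d[0])-np.pi/2
p0=np.r_[pc[3]-R(pa)@[0,.047],pa]
h=unproj("top",c(588,276),BZ+.022)[:2]; e=unproj("top",c(733,352),BZ+.022)[:2]; d=h-e; sa=np.arctan2(d[1],d[0])-np.pi/2
s0=np.r_[h-R(sa)@[.012,.06],sa]; print(p0,s0,np.linalg.norm(d))
roi=rect(150,285,172,285); roi[255:,158:184]=0
p,f=fitsil({"top":ob["top"]},{"top":roi},lambda x:[place(B,x) for B in PL],p0,[.003,.003,.02]); print("plate",p,f)
rs={"top":rect(312,368,190,298),"side":rect(165,285,232,280)}
rs["top"][:,364:]=0
for ns in(("top",),("side",),("top","side")):
    s,f=fitsil({n:ob[n] for n in ns},rs,lambda x:[place(B,x) for B in SQ],s0,[.003,.003,.02]); print("square",ns,s,f)
br={n:np.clip((im[n].mean(2)-100)/60,0,1) for n in im}
rf=rect(165,215,195,262)
a,f=fitsil({"top":br["top"]},{"top":rf},lambda x:[place(fence(FE,x[0]),p)],[.3],[.03]); print("fence",a,f)
def ov(n,x,polys,col):
    for P in polys:
        hh=cv2.convexHull(((proj(n,P)+.5)*3-.5).astype(np.float32)); cv2.polylines(x,[np.round(hh*16).astype(np.int32)],True,col,1,shift=4)
out=[]
for n,(r0,r1,c0,c1) in(("top",(185,285,150,380)),("side",(170,290,150,380))):
    x=cv2.resize(cv2.cvtColor(im[n].astype(np.uint8),cv2.COLOR_RGB2BGR),None,fx=3,fy=3,interpolation=cv2.INTER_CUBIC)
    ov(n,x,[place(B,s) for B in SQ],(0,0,255)); ov(n,x,[place(B,p) for B in PL],(0,255,0)); ov(n,x,[place(fence(FE,a[0]),p)],(255,255,0))
    out.append(x[r0*3:r1*3,c0*3:c1*3])
v=np.vstack(out); cv2.imwrite("pics/fit0.png",v[:600]); print(v.shape)
E
```

```text
[0.46610102 0.04967048 0.10936302] [ 0.467575   -0.28182823 -0.49638535] 0.0969070201966476
plate [0.46478856 0.05227594 0.11024844] 154.4228121249826
square ('top',) [ 0.46944808 -0.28011149 -0.4923247 ] 29.97140469165377
square ('side',) [ 0.46765353 -0.27786104 -0.49776818] 36.31199221937502
square ('top', 'side') [ 0.46857225 -0.27933572 -0.49338974] 87.54680806262087
fence [0.30550781] 237.20479872031046
(660, 690, 3)
```

View pics/fit0.png

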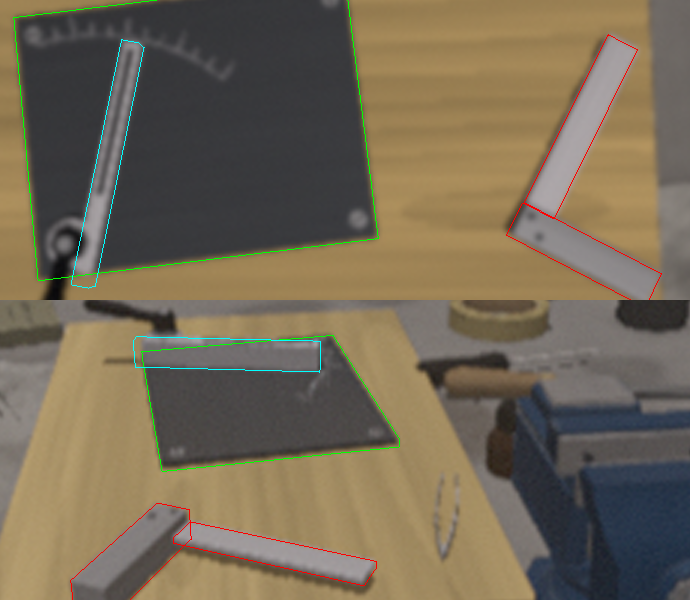

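Fits agree well. The plate is at (0.465, 0.052) with yaw 0.110, the square at (0.469, -0.280) with yaw -0.493, and the fence angle is about 0.30. Next I'll move above the stock.

```bash
python3 -m handwheel '[[4,3.8,0,0.104,0],[4,3.8,0,0.104,0],[4,3.8,0,0.104,0],[4,3.8,0,0.104,0],[4,3.8,0,0.104,0],[4,3.8,-1,0.104,0],[4,3.8,-3,0.104,0],[4,3.6,-3,0.104,0],[0,0,-3,0,0],[0,0,0,0,0]]'; python3 - <<'E'
from fit import *
for uv in((450,252),(480,268),(537,275)): print(unproj("top",(uv[0]*.64,uv[1]*.64),.02))
E
```

```text
t: 1.75
tool_pos: [0.4664, -0.2786, 0.3022]
orientation: [-2.689, -1.614, 0.004]
force: [-0.6, -0.1, 0.5]
opening: 0.093
gripper_force: 0.0
[ 0.69969908 -0.16304029  0.02      ]
[ 0.67709666 -0.20304469  0.02      ]
[ 0.66643675 -0.27950114  0.02      ]
```

```bash
python3 -m handwheel '[[0.1,0,-4,0,0],[0.1,-0.1,-3,-0.004,0],[0,0,-1.5,0,0],[0,0,-0.3,0,0.3],[0,0,0,0,0.6],[0,0,0,0,0.9],[0,0,0,0,0.9],[0,0,0,0,0.9],[0,0,0,0,0.9]]' 15
```

```text
t: 2.88
tool_pos: [0.469, -0.2808, 0.217]
orientation: [2.698, 1.61, 0.0]
force: [-0.1, 0.1, 0.7]
opening: 0.0376
gripper_force: 0.0
```

```bash
python3 -m handwheel '[[0,0,-0.2,0,0.9],[0,0,0,0,0.9],[0,0,0,0,0.9],[0,0,0,0,0.9]]' 20
```

```text
t: 3.38
tool_pos: [0.4688, -0.2807, 0.2145]
orientation: [-2.697, -1.609, 0.001]
force: [-1.3, 0.8, -1.8]
opening: 0.0238
gripper_force: 20.0
```

```bash
python3 -m handwheel '[[-1.5,0,0,0.1,0.9],[-1.5,0.5,0,0.101,0.9],[0,1,0,0.101,0.9],[0,1.5,0,0.101,0.9],[0,1.5,0,0.101,0.9],[0,2,0,0.1,0.9],[0,2.5,0,0,0.9],[0,3,0,0,0.9],[0,3,0,0,0.9],[0,0,0,0,0.9]]'; python3 -m handwheel '[[0.5,2,0,0,0.9],[0.5,2,0,0,0.9],[0,1,0,0,0.9],[0,0.5,0,0,0.9],[0,0,0,0,0.9]]'
```

```text
t: 4.62
tool_pos: [0.4389, -0.1293, 0.2146]
orientation: [-2.094, -2.341, -0.001]
force: [0.1, -0.8, -3.7]
opening: 0.0236
gripper_force: 20.0
t: 5.25
tool_pos: [0.4489, -0.076, 0.2148]
orientation: [-2.097, -2.339, 0.0]
force: [0.7, -0.6, -4.5]
opening: 0.0243
gripper_force: 20.0
```

```bash
python3 - <<'E'
from fit import *
im={n:img(n,2) for n in CAL}
out=[]
for n,(r0,r1,c0,c1) in(("top",(190,310,140,340)),("side",(165,245,150,350))):
    x=cv2.resize(cv2.cvtColor(im[n].astype(np.uint8),cv2.COLOR_RGB2BGR),None,fx=3,fy=3,interpolation=cv2.INTER_CUBIC)
    out.append(x[r0*3:r1*3,c0*3:c1*3])
cv2.imwrite("pics/m1.png",np.vstack(out))
E
```

```text
(no output)
```

View pics/m1.png

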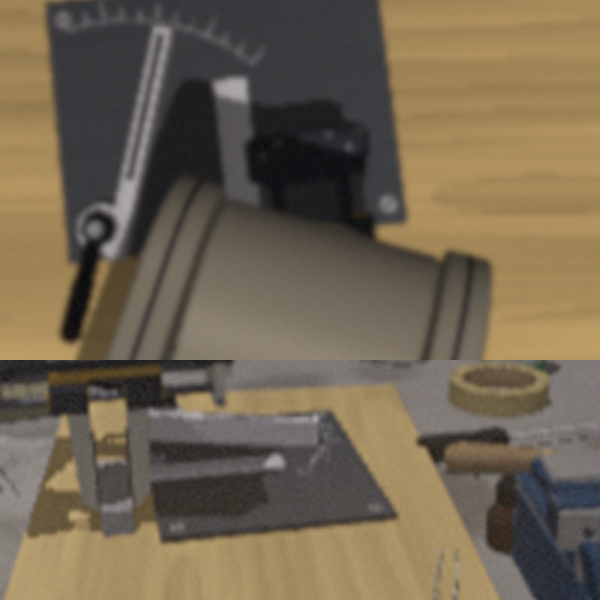

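The square is aligned, with the blade over the plate and right of the fence; in the top crop the blade tip is at (232,80) and the fence tip at (163,28). Next I'll bring the stock to the edge.

```bash
python3 -m handwheel '[[0.8,0.1,0,0,0.9],[0.6,0.06,0,0,0.9],[0.1,0,0,0,0.9],[0,0,0,0,0.9]]' 20;python3 -m handwheel '[[0.1,0,0,0,0.9],[0,0,0,0,0.9]]';python3 -m handwheel '[[0.1,0,0,0,0.9],[0,0,0,0,0.9]]';python3 -m handwheel '[[0.1,0,0,0,0.9],[0,0,0,0,0.9]]'
```

```text
t: 5.95
tool_pos: [0.4641, -0.0742, 0.2148]
orientation: [-2.097, -2.339, 0.0]
force: [-0.1, -0.5, -3.7]
opening: 0.0239
gripper_force: 20.0
t: 6.2
tool_pos: [0.465, -0.0742, 0.2149]
orientation: [-2.097, -2.339, -0.0]
force: [0.2, 0.6, -3.5]
opening: 0.0238
gripper_force: 20.0
t: 6.45
tool_pos: [0.466, -0.0743, 0.2149]
orientation: [2.097, 2.339, 0.0]
force: [0.3, -0.8, -4.2]
opening: 0.0238
gripper_force: 20.0
t: 6.7
tool_pos: [0.4667, -0.0742, 0.2147]
orientation: [-2.097, -2.338, 0.001]
force: [-3.1, -1.0, -1.8]
opening: 0.0236
gripper_force: 20.0
```

```bash
python3 -m handwheel '[[0.05,0,-0.1,0,0.9],[-0.08,0.8,0,0,0.9],[-0.09,0.8,0,0,0.9],[-0.09,0.8,0,0,0.9],[-0.09,0.8,0,0,0.9],[0,0,0,0,0.9]]' 20; python3 -m handwheel '[[-0.08,0.7,0,0,0.9],[-0.09,0.8,0,0,0.9],[-0.09,0.8,0,0,0.9],[-0.03,0.3,0,0,0.9],[0,0,0,0,0.9]]' 20;python3 -m handwheel '[[-0.02,0.2,0,0,0.9],[0,0,0,0,0.9]]';python3 -m handwheel '[[-0.01,0.1,0,0,0.9],[0,0,0,0,0.9]]'
```

```text
t: 7.45
tool_pos: [0.4635, -0.0432, 0.2144]
orientation: [2.096, 2.339, -0.005]
force: [-9.9, -8.2, 7.8]
opening: 0.0238
gripper_force: 20.0
t: 8.07
tool_pos: [0.4607, -0.0177, 0.2145]
orientation: [2.096, 2.338, -0.006]
force: [-9.4, -11.5, 6.6]
opening: 0.0236
gripper_force: 20.0
t: 8.32
tool_pos: [0.4605, -0.016, 0.2144]
orientation: [2.096, 2.338, -0.007]
force: [-9.8, -12.9, 6.7]
opening: 0.0233
gripper_force: 20.0
t: 8.57
tool_pos: [0.4604, -0.0151, 0.2144]
orientation: [2.096, 2.338, -0.007]
force: [-10.6, -14.5, 6.9]
opening: 0.0236
gripper_force: 20.0
```

```bash
python3 -m handwheel '[[-0.06,0.1,0.08,0,0.9],[0,0,0,0,0.9]]' 20; python3 -m handwheel '[[-0.02,0.2,0,0,0.9],[0,0,0,0,0.9]]' 20;python3 -m handwheel '[[-0.02,0.2,0,0,0.9],[0,0,0,0,0.9]]';python3 -m handwheel '[[-0.02,0.2,0,0,0.9],[0,0,0,0,0.9]]'
```

```text
t: 8.82
tool_pos: [0.4599, -0.0129, 0.2146]
orientation: [2.097, 2.339, -0.003]
force: [-3.3, -5.0, -2.0]
opening: 0.0239
gripper_force: 20.0
t: 9.07
tool_pos: [0.4597, -0.0108, 0.2145]
orientation: [2.097, 2.339, -0.003]
force: [-4.1, -5.0, -1.4]
opening: 0.0238
gripper_force: 20.0
t: 9.32
tool_pos: [0.4595, -0.0088, 0.2145]
orientation: [2.097, 2.339, -0.003]
force: [-3.3, -5.0, -2.3]
opening: 0.0236
gripper_force: 20.0
t: 9.57
tool_pos: [0.4594, -0.0077, 0.2146]
orientation: [2.096, 2.338, -0.006]
force: [-5.1, -12.7, -2.3]
opening: 0.0234
gripper_force: 20.0
```

```bash
python3 -m handwheel '[[0.04,0.1,0,0,0.9],[0,0,0,0,0.9],[0,0,0,0,0.9]]' 20; python3 -m handwheel '[[-0.03,-0.12,0,0,0.9],[0,0,0,0,0.9]]' 10;python3 -m handwheel '[[0,0,0,0,0.8],[0,0,0,0,0.7],[0,0,0,0,0.5],[0,0,0,0,0.3],[0,0,0,0,0.2],[0,0,0,0,0.2]]' 10
```

```text
t: 9.95
tool_pos: [0.4595, -0.0074, 0.2146]
orientation: [2.096, 2.337, -0.008]
force: [-6.8, -17.9, -0.7]
opening: 0.0238
gripper_force: 20.0
t: 10.2
tool_pos: [0.4593, -0.0078, 0.2145]
orientation: [2.097, 2.338, -0.005]
force: [-3.8, -9.3, -1.6]
opening: 0.024
gripper_force: 10.0
t: 10.95
tool_pos: [0.4597, -0.0064, 0.2147]
orientation: [2.097, 2.339, 0.0]
force: [1.0, -0.1, 0.3]
opening: 0.0635
gripper_force: 0.0
```

```bash
python3 -m handwheel '[[0,0,2,0,0.3],[0,0,4,0,0.3],[0,0,4,0,0.5],[-2,-5,2,0,0.8],[-3,-5,0,0,1],[-3,-5,0,0,1],[-2,-5,0,0,1],[0,0,0,0,1]]' 20
cat > look.py <<'E'
from fit import *
import sys
def look(tag, crops=(("top",(190,310,140,340)),("side",(165,245,150,350)))):
    im={n:img(n,4) for n in CAL}; np.savez(f"im_{tag}.npz",**im); out=[]
    for n,(r0,r1,c0,c1) in crops:
        x=cv2.resize(cv2.cvtColor(im[n].astype(np.uint8),cv2.COLOR_RGB2BGR),None,fx=3,fy=3,interpolation=cv2.INTER_CUBIC)
        out.append(x[r0*3:r1*3,c0*3:c1*3])
    cv2.imwrite(f"pics/{tag}.png",cv2.convertScaleAbs(np.vstack(out),alpha=1.3)); return im
look(sys.argv[1])
E
python3 look.py m2
```

```text
t: 11.95
tool_pos: [0.3583, -0.2092, 0.3349]
orientation: [2.103, 2.333, -0.001]
force: [1.1, 0.6, 0.6]
opening: 0.0094
gripper_force: 0.0
```

View pics/m2.png

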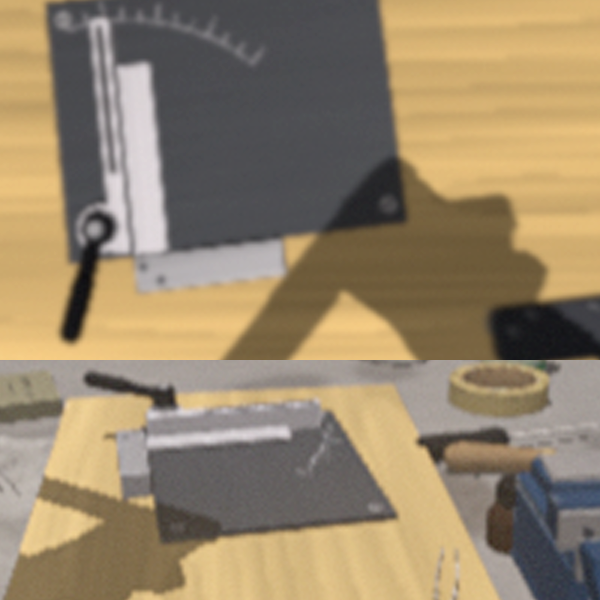

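The square is in place: stock (137,255)–(285,275) along the front edge, blade beside the fence at (135,65)–(160,250). I'll measure how flush it is.

```bash
python3 - <<'E'
from fit import *
im=np.load("im_m2.npz"); p=np.array([0.46478856,0.05227594,0.11024844])
t=im["top"].mean(2)
# edges along the blade/fence: sample rows; report subpixel crossings in plate frame
c=CAL["top"]
FT=box(4,162,0,12,32,32); BT=box(12,142,38,60,13,13)
def edge(h,x,ylo,yhi):
    ys=np.arange(ylo,yhi,.0005); P=place(np.array([[x,y,h] for y in ys]),p); uv=proj("top",P)
    v=cv2.remap(t.astype(np.float32),uv[:,0:1].astype(np.float32),uv[:,1:2].astype(np.float32),cv2.INTER_CUBIC)[:,0]
    return ys,v
def cross(ys,v):
    g=np.gradient(cv2.GaussianBlur(v.reshape(-1,1),(0,0),1.5)[:,0]); i=np.argmax(g);j=np.argmin(g); return ys[i]*1000,ys[j]*1000
print("x  blade right edge(rise), | fence top left edge(fall)")
for x in np.arange(.02,.128,.012):
    a=cross(*edge(.013,x,-.032,-.012))[0]; b=cross(*edge(.032,x,.004,.022))[1]
    print(round(x*1000),a,b)
# stock near face/inner
for y in np.arange(-.09,-.005,.012):
    xs=np.arange(-.045,.012,.0005); uv=proj("top",place(np.array([[x,y,.022] for x in xs]),p))
    v=cv2.remap(t.astype(np.float32),uv[:,0:1].astype(np.float32),uv[:,1:2].astype(np.float32),cv2.INTER_CUBIC)[:,0]
    g=np.gradient(cv2.GaussianBlur(v.reshape(-1,1),(0,0),1.5)[:,0]); print(round(y*1000), "inner fall", xs[np.argmin(g)]*1000)
E
```

```text
x  blade right edge(rise), | fence top left edge(fall)
20 -22.999999999999993 8.000000000000004
32 -22.499999999999993 15.00000000000001
44 -23.499999999999993 11.500000000000007
56 -22.999999999999993 12.500000000000007
68 -22.499999999999993 12.500000000000007
80 -23.499999999999993 12.000000000000007
92 -22.499999999999993 12.500000000000007
104 -23.499999999999993 12.000000000000007
116 -22.999999999999993 12.500000000000007
-90 inner fall 0.5000000000000421
-78 inner fall 0.5000000000000421
-66 inner fall 0.5000000000000421
-54 inner fall 4.163336342344337e-14
-42 inner fall 0.5000000000000421
-30 inner fall 0.5000000000000421
-18 inner fall -18.499999999999975
-6 inner fall -8.999999999999966
```

```bash
python3 - <<'E'
from fit import *
im=np.load("im_m2.npz"); p=np.array([0.46478856,0.05227594,0.11024844])
for n in("top",):
  t=im[n].mean(2).astype(np.float32)
  for h in(.013,.032):
    prof=0; ys=np.arange(-.034,.026,.001)
    for x in np.arange(.03,.122,.002):
        uv=proj(n,place(np.array([[x,y,h] for y in ys]),p)).astype(np.float32)
        prof=prof+cv2.remap(t,uv[:,0:1],uv[:,1:2],cv2.INTER_CUBIC)[:,0]/46
    print(h,[f"{y*1000:.0f}:{v:.0f}" for y,v in zip(ys,prof)])
E
```

```text
0.013 ['-34:60', '-33:60', '-32:60', '-31:60', '-30:60', '-29:60', '-28:60', '-27:62', '-26:66', '-25:76', '-24:93', '-23:112', '-22:132', '-21:149', '-20:160', '-19:165', '-18:168', '-17:168', '-16:167', '-15:167', '-14:167', '-13:168', '-12:168', '-11:168', '-10:167', '-9:166', '-8:165', '-7:164', '-6:164', '-5:164', '-4:162', '-3:158', '-2:150', '-1:137', '0:123', '1:115', '2:118', '3:128', '4:141', '5:148', '6:146', '7:136', '8:123', '9:115', '10:116', '11:124', '12:133', '13:136', '14:131', '15:118', '16:101', '17:84', '18:72', '19:65', '20:62', '21:61', '22:61', '23:61', '24:61', '25:61']
0.032 ['-34:60', '-33:60', '-32:60', '-31:60', '-30:61', '-29:64', '-28:73', '-27:88', '-26:108', '-25:129', '-24:146', '-23:159', '-22:165', '-21:167', '-20:168', '-19:167', '-18:167', '-17:167', '-16:168', '-15:168', '-14:168', '-13:167', '-12:166', '-11:165', '-10:164', '-9:164', '-8:164', '-7:162', '-6:157', '-5:147', '-4:133', '-3:120', '-2:115', '-1:120', '0:132', '1:144', '2:148', '3:142', '4:130', '5:118', '6:114', '7:119', '8:128', '9:135', '10:134', '11:124', '12:108', '13:90', '14:76', '15:66', '16:63', '17:61', '18:61', '19:61', '20:60', '21:61', '22:61', '23:61', '24:61', '25:62']
```

The blade and fence are parallel and the stock is flush. A gap of up to about 1 mm between blade and fence can't be ruled out, so I'll seat it with a light fingertip push on the blade's right edge near the stock.

```bash
python3 -m handwheel '[[2.9,4.4,0,0.007,1],[2.9,4.4,0,0,1],[2.9,4.4,0,0,1],[2.9,4.4,-1,0,1],[3,4.4,-3,0,1],[0,0,-3,0,1],[0,0,-3,0,1],[0,0,-1,0,1],[0,0,-0.8,0,1],[0,0,0,0,1]]' 20; python3 look.py m3
```

```text
t: 13.6
tool_pos: [0.5059, 0.0135, 0.2171]
orientation: [2.089, 2.346, 0.001]
force: [0.3, -0.4, -0.1]
opening: 0.0001
gripper_force: 0.0
```

```bash
python3 -m handwheel '[[0,0,-0.28,0,1],[-0.05,0.5,0,0,1],[-0.04,0.3,0,0,1],[0,0,0,0,1]]'; for i in 1 2 3 4; do python3 -m handwheel '[[-0.02,0.15,0,0,1],[0,0,0,0,1]]' | grep -E "pos|force:"; done
```

```text
t: 14.5
tool_pos: [0.5047, 0.0219, 0.2138]
orientation: [-2.088, -2.347, 0.0]
force: [0.6, 0.6, 0.8]
opening: 0.0007
gripper_force: 0.0
tool_pos: [0.5046, 0.0231, 0.2139]
force: [-0.4, 0.9, 0.5]
gripper_force: 0.0
tool_pos: [0.5044, 0.0246, 0.2139]
force: [-0.7, -0.1, -0.1]
gripper_force: 0.0
tool_pos: [0.5042, 0.0261, 0.2138]
force: [-0.6, -0.2, -0.1]
gripper_force: 0.0
tool_pos: [0.5041, 0.0269, 0.2139]
force: [0.4, -5.8, -0.9]
gripper_force: 2.8
```

```bash
for i in 1 2; do python3 -m handwheel '[[-0.01,0.05,0,0,1],[0,0,0,0,1]]' | grep -E "pos|force:"; done
```

```text
tool_pos: [0.5041, 0.0271, 0.2139]
force: [1.2, -7.5, -1.6]
gripper_force: 3.8
tool_pos: [0.504, 0.0273, 0.2139]
force: [0.9, -9.8, -1.3]
gripper_force: 4.8
```

Seated: force rises stiffly with under 0.5 mm of motion. Now I'll work out the lever path.

```bash
python3 - <<'E'
import numpy as np
p=np.array([0.46478856,0.05227594,0.11024844]); c,s=np.cos(p[2]),np.sin(p[2]); Rm=np.array([[c,-s],[s,c]])
def C(th,d,r=.058):
    t=np.radians(th); return p[:2]+Rm@(np.array([.022,.018])+r*np.array([np.cos(t),np.sin(t)])-d*np.array([np.sin(t),-np.cos(t)]))
pts=[C(185,.024),C(185,.016)]+[C(a,.014) for a in np.linspace(185,110.5,14)[1:]]
print(np.round(pts[0],4)); print(np.round(np.diff(pts,axis=0)*100,2)); print("yaw step",np.radians(74.5)/13)
print("start from", np.round((pts[0]-[.504,.0273])*100,2)); print(np.round((pts[1]),4),np.round(pts[8],4),np.round(pts[-1],4))
E
python3 -m handwheel '[[0.2,-1,0,0,1],[0.2,-1,0,0,1],[0,0,2,0,1],[0,0,3,0,1],[0,0,3,0,1],[0,0,0,0,1]]'
```

```text
[0.4325 0.0377]
[[-0.16  0.78]
 [-0.26  0.75]
 [-0.17  0.57]
 [-0.11  0.59]
 [-0.05  0.59]
 [ 0.01  0.6 ]
 [ 0.07  0.59]
 [ 0.13  0.58]
 [ 0.19  0.57]
 [ 0.24  0.55]
 [ 0.29  0.52]
 [ 0.34  0.49]
 [ 0.39  0.45]
 [ 0.43  0.41]]
yaw step 0.1000207917489058
start from [-7.15  1.04]
[0.4309 0.0455] [0.4271 0.0883] [0.446 0.118]
t: 16.75
tool_pos: [0.5091, 0.0081, 0.2967]
orientation: [2.086, 2.343, 0.005]
force: [0.5, -0.4, 1.0]
opening: 0.0008
gripper_force: 0.0
```

```bash
python3 -m handwheel '[[-4,1,0,0.04,1],[-3.7,2,0,0.04,1],[0,0,0,0,1],[0,0,-2.5,0,1],[0,0,-2.5,0,1],[0,0,0,0,1]]'; python3 look.py m4
```

```text
t: 17.5
tool_pos: [0.4299, 0.0382, 0.2414]
orientation: [-1.992, -2.425, 0.005]
force: [0.1, 0.1, 0.3]
opening: 0.0005
gripper_force: 0.0
```

View pics/m4.png

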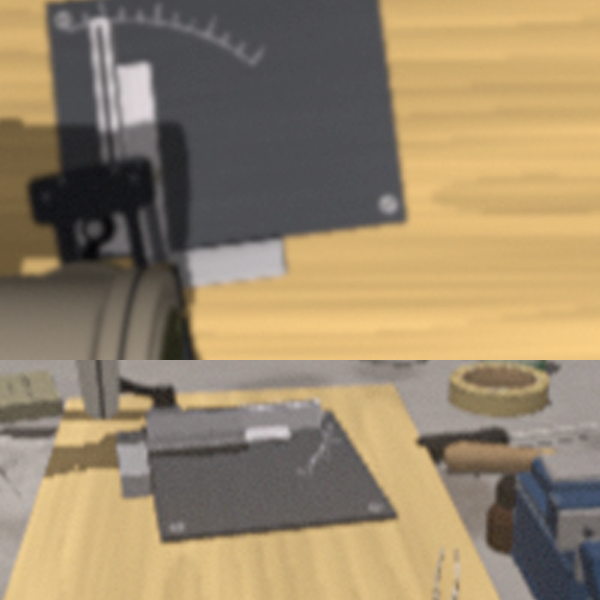

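Fingers are just right of the handle, over the stock's near side, with fence and square unmoved. I'll raise 5 mm and sweep the lever.

```bash
python3 -m handwheel '[[0.2,0,0.5,0,1],[-0.16,0.75,0,0,1],[-0.25,0.75,0,-0.1,1],[-0.17,0.57,0,-0.1,1],[-0.1,0.59,0,-0.1,1],[-0.05,0.59,0,-0.1,1],[0.01,0.6,0,-0.1,1],[0,0,0,0,1]]'; python3 -m handwheel '[[0.07,0.59,0,-0.1,1],[0.13,0.58,0,-0.1,1],[0.19,0.57,0,-0.1,1],[0.24,0.55,0,-0.1,1],[0,0,0,0,1]]'
```

```text
t: 18.9
tool_pos: [0.4255, 0.0775, 0.2489]
orientation: [2.531, 1.861, -0.0]
force: [0.3, -0.6, 1.5]
opening: 0.0003
gripper_force: 0.3
t: 19.52
tool_pos: [0.4318, 0.1001, 0.2488]
orientation: [-2.849, -1.324, 0.001]
force: [-1.1, -1.3, 0.7]
opening: 0.0007
gripper_force: 0.4
```

```bash
python3 -m handwheel '[[0.29,0.52,0,-0.1,1],[0.34,0.49,0,-0.1,1],[0.39,0.45,0,-0.1,1],[0,0,0,0,1]]'|grep -E "pos|force:"; python3 -m handwheel '[[0.35,0.3,0,-0.1,1],[0,0,0,0,1]]'|grep -E "pos|force:"; for i in 1 2; do python3 -m handwheel '[[0.18,0.1,0,0,1],[0,0,0,0,1]]'|grep -E "pos|force:"; done
```

```text
tool_pos: [0.442, 0.1145, 0.2488]
force: [-0.5, -0.8, 0.2]
gripper_force: 0.4
tool_pos: [0.4448, 0.1173, 0.2485]
force: [-6.7, -2.0, 3.4]
gripper_force: 3.1
tool_pos: [0.4457, 0.1178, 0.2483]
force: [-14.2, -6.8, 11.1]
gripper_force: 7.6
tool_pos: [0.4466, 0.1183, 0.2481]
force: [-22.1, -11.1, 18.1]
gripper_force: 12.3
```

```bash
python3 -m handwheel '[[-1,-0.5,0,0,1],[-2,-1,0,0,1],[0,0,3,0,1],[0,0,4,0,1],[-2,-4,2,0,1],[-1,-6,0,0,1],[0,-6,0,0,1],[0,-6,0,0,1],[0,-6,0,0,1],[0,-4,0,0,1]]'; python3 look.py m5
```

```text
t: 22.02
tool_pos: [0.3885, -0.218, 0.3392]
orientation: [3.054, 0.73, 0.002]
force: [1.0, -0.5, 0.5]
opening: 0.0004
gripper_force: 0.0
```

View pics/m5.png

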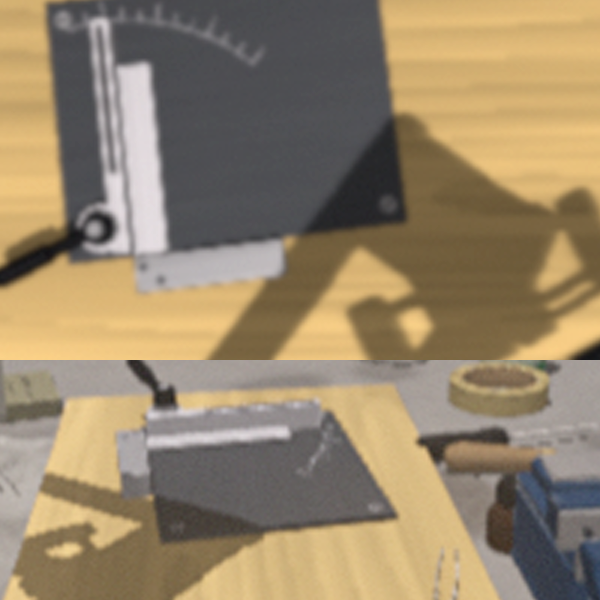

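```bash
python3 - <<'E'
from fit import *
p=np.array([0.46478856,0.05227594,0.11024844])
for tag in("m2","m5"):
  t=np.load(f"im_{tag}.npz")["top"].mean(2).astype(np.float32)
  for x0,x1 in((.05,.08),(.095,.125)):
    ys=np.arange(-.03,.021,.001); prof=0
    for x in np.linspace(x0,x1,16):
        uv=proj("top",place(np.array([[x,y,.013] for y in ys]),p)).astype(np.float32); prof=prof+cv2.remap(t,uv[:,:1],uv[:,1:],cv2.INTER_CUBIC)[:,0]/16
    r=np.interp(114,prof[:12],ys[:12]*1000); k=np.argmin(prof[26:36])+26; q=np.polyfit(ys[k-2:k+3]*1000,prof[k-2:k+3],2)
    print(tag,x0,"blade right %.2f gapmin at %.2f val %.0f fence left %.2f"%(r,-q[1]/2/q[0],prof[k],np.interp(-100,-prof[43:50],ys[43:50]*1000)))
E
```

```text
m2 0.05 blade right -22.93 gapmin at 1.25 val 116 fence left 16.12
m2 0.095 blade right -22.95 gapmin at 1.22 val 113 fence left 15.88
m5 0.05 blade right -22.95 gapmin at 1.27 val 119 fence left 16.22
m5 0.095 blade right -23.07 gapmin at 1.25 val 116 fence left 15.99
```

The lever points left against its stop, running from (97,228) to (0,280) in the crop. The blade is flush along the fence, the stock is on the edge, and all are unchanged within 0.2 mm. Nothing else has moved, so I'll hand in.

```bash
python3 -c "
from plant import job
print(job.close_job())"
```

```text
the job is handed in; nothing more can be done
None
```

The fence is set square against the blade with the stock flush to the plate's front edge, the lever is clockwise at its stop, the square is left in place, and the job was handed in at about 22 s; no verdict came back.

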